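# Load a bottle into the shaker's sprung clamp

## Task

Load the short amber bottle (not the taller one that looks like it) into the clamp of the bench shaker: holding the bottle upright, press the sprung jaw back with it, lower it into the gap between the jaw and the two posts until it stands on the deck, and only then let go, so that the jaw clamps it upright against both posts. Set it down, do not drop it, and leave the taller bottle where it stands.

Things in the scene. Friction and masses are not known exactly. Their poses are not given: they have to be found in the camera images.
- short_bottle: Short amber bottle with a black screw cap, to be loaded: round, 52 mm diameter, 115 mm high, 0.2 to 0.4 kg, standing loose on the bench. Straight-sided up to about 70 mm, then a shoulder, then the cap, 36 mm diameter, from 97 to 115 mm. Origin at the centre of its underside, z up its axis. Its yaw does not matter.
- tall_bottle: The taller look-alike, amber with a black cap: 60 mm diameter, 150 mm high. Origin at the centre of its underside. Stands loose on the bench; leave it there.
- shaker: White bench shaker, fixed, with an aluminium deck 224 (x) by 140 mm (y), its top 45 mm above the bench. Origin: centre of its underside; z up; x points from the knob side (nearest the robot) to the rear, from the posts to the jaw. Two fixed black posts, 12 mm diameter, 25 mm high above the deck, at x = -44.5, y = +-20.6 mm; at the rear (x 67 to 97 mm) a spring housing 34 mm high.
- seat (a point): Point on the deck's top where the middle of the short bottle's underside belongs: shaker x = -20, y = 0, z = 45 mm. A bottle standing there touches both posts, and the jaw presses it against them. Axes as the shaker's. Right of the shaker (-y) stands a fixed clear column about 220 mm high, further right taller glassware on a stirrer: keep clear or pass above 0.40 m.
- jaw (a joint): How far the sprung jaw is pressed back along the shaker's +x, in m: 0 at rest, 0.045 at the stop. Its spring always pushes it forward: 1.5 N at 0, 3 N at 0.030, 3.75 N at 0.045; freed, it closes at once. At rest only about 15 mm is free between posts and jaw; with the short bottle clamped on its seat it reads about 0.030.
- jaw_face (a point): Middle of the jaw's flat upright front face, looking at the posts (-x of the shaker); moves with the jaw. Face 44 mm wide, from 6 to 66 mm above the deck (this point at 36 mm); at rest at shaker x = -24 mm. Jaw plate 48 mm wide, top 68 mm above the deck. A bottle carried in over the posts, underside 28 to 45 mm above the deck, meets this face and presses it back.

How it is judged:
By the outcome, as a careful person would: the job done as asked, in the order asked, and still so for the second after the job is handed in, with the robot touching nothing.
It also fails if it takes over 48 s, if anything falls off the work surface, if the arm or the gripper's body presses on something with over 40 N, if the wrist force passes 120 N, or if a joint passes its speed limit or range.

## Robot

A 6-joint arm with a two-finger parallel gripper is mounted at the origin on a cart in front of the work surface, level with it; the furniture and walls round the work are solid. World frame = base frame: x ahead of the robot, y to its left, z up, the work surface at z = 0. Lengths are in mm, angles in rad, forces in N, time in s.
With the tool pointing down it reaches from about 400 to 925 mm from the base axis. Payload 12.5 kg.
Tool frame: the origin (TCP) lies where the fingers leave the gripper's body, on its centre line; the fingertips stand 78 mm ahead of it and the grasp point (between the pads) lies 59 mm ahead of it (env.nose_length is the distance from the TCP to the fingertips, in mm); z points along the fingers, y is the line along which they close (so a half turn about z gives the same grasp; the last joint's range is limited). The gripper opens to 95 mm and grips with 3 to 60 N. Pads are 20 mm wide; open, the fingers measure 119 mm over their backs; the gripper's body (75 mm by 180 mm) begins 59 mm behind the grasp point.
Start: joints at [-1.243, 0.491, 1.559, -0, 1.092, -0.106], TCP at [262.723, -567.111, 292.261] pointing down, gripper open.
Joint ranges: [-3.1, 3.1], [-0.84, 2.19], [0.05, 2.79], [-1.13, 4.28], [0.06, 2.93], [-2.69, 2.69]. Speed limits (rad/s): [2.22, 2.22, 2.79, 3.14, 3.14, 3.14].

## Interface

Orientations are given as [roll, pitch, yaw] about the fixed x, y, z axes, in that order (R = Rz(yaw) Ry(pitch) Rx(roll)).
In Python, from cell import env gives the robot as it stands. The module is installed in compiled form; this text tells all that it offers.
- The arm moves only by the tool send_rows, never from a script. Its argument "series" is text: rows parted by semicolons, each of 6 numbers parted by spaces: the shift along the tool's x, y, z as a fraction of full scale, then the turn, a rotation vector about the tool's x, y, z as a fraction of full scale. A call has 1 to 5 rows; each row shifts and turns the commanded pose from where the row before left it, along the tool's axes as they then stand; what a row does not reach is not made up. Full scale, the value 1, is 60 mm for a shift and 10 degrees for a turn. A row lasts 1/8 s, in which the tool goes at most 62.5 mm and 10.7 degrees, less where a joint would pass 70% of its speed; a pose out of reach is approached as far as the arm can. A call with a number of a shift or a turn outside -1 to 1 is refused whole. A call with a gripper value outside its range is refused whole. "fingers" is the opening, from 0 (shut) to 1 (fully open), set as the call begins (left out, the last holds). The fingers move at their own pace and stop on an object; the grip force is fixed at half the most. Time passes only in rows, so rows that do not move let the fingers close. It gives the time, the measured TCP pose, the force, the opening and the grip force at its end, in the units of the state.
- env.state(): the state, without advancing time (a new reading comes with each control period).
- env.read_camera(name): name is "side" or "top"; returns a dict with "color" (480x640x3 uint8, red, green, blue), "z_map" (480x640 float32, mm along the optical axis (not along the pixel's ray), 0 where there is no reading), "fovy" (degrees; the focal length in pixels is half the picture's height over the tangent of half this angle, whatever the lens; pixels are square), "cx", "cy" (the principal point, pixels), "R" (3x3) and "t" (3): a world point X has camera coordinates R X + t. Camera axes: x right, y down, z forward; pixel columns grow to the right and rows downward; lengths in mm; the calibration is good to about 2 mm. A picture is of the moment at which its call begins.
- env.job_done(): hands the job in; it is judged then, once.
The state is a dict: "t": time; "joints": joint angles; "qvel": joint speeds; "tau": joint torques, N m; "eef_pos": TCP position; "tcp_rot": TCP orientation; "ft_force": force on the tool from outside, world axes, zero at the start; "moment": the same for the moment, N m; "opening": opening from 0.0 (shut) to 1.0 (fully open); "grip_force": force on a finger pad.
Only numpy, scipy, OpenCV 4.12 (cv2) and the standard library are available. Lean on these libraries where they do the work, as an engineer would, in place of code of your own. Each camera call takes 0.05 s, during which the arm holds its last target. There are 200 camera calls.

## Working session

There is one attempt and no reset: what is moved stays moved. The work goes in short steps, Python scripts to look and compute and a tool call to move; the robot and the scene stay as the last step left them, time stands still between calls to the robot, and variables do not carry over. Pictures are saved under pics/ and viewed, at most 10 in all, crops included, and the job is handed in when it is done.

Besides the shell and the picture viewer there is one more tool, called after "Emit:" in YAML: its name, and indented under it one key for each argument. send_rows: Moves the arm, as the interface text tells. Shift numbers are shares of 60 mm and turn numbers shares of 10 degrees, none past 1 either way. Its arguments: {"type":"object","properties":{"series":{"type":"string"},"fingers":{"type":"number"}},"required":["series"]}

```bash
mkdir -p pics; cat > h.py <<'E'
from cell import env
import numpy as np, cv2
def cam(n):
    c=env.read_camera(n); c['f']=240/np.tan(np.radians(c['fovy'])/2); return c
def cloud(c):
    v,u=np.mgrid[0:480,0:640]; z=c['z_map']
    P=np.stack([(u-c['cx'])*z/c['f'],(v-c['cy'])*z/c['f'],z],-1)
    W=(P-c['t'])@c['R']   # R^T (P-t)
    W[z==0]=np.nan
    return W
def save(c,n): cv2.imwrite('pics/'+n,c['color'][:,:,::-1])
E
python3 - <<'E'
from h import *
for n in('side','top'):
    c=cam(n); save(c,n+'0.png'); np.savez(n+'0.npz',W=cloud(c),**c)
    print(n,c['f'],c['cx'],c['cy'],-c['R'].T@c['t'],c['R'].round(2).tolist())
print(env.state())
E
```

```text
side 578.3657523307344 316.56989709545445 245.09060715309798 [-22.59743974 603.99553374 635.19564546] [[-0.47, -0.88, -0.02], [-0.57, 0.32, -0.75], [0.67, -0.34, -0.66]]
top 526.3672483322271 314.01618692425296 238.4701111902637 [435.50811936 309.59199162 944.89042018] [[0.0, -1.0, 0.02], [-1.0, -0.0, -0.08], [0.08, -0.02, -1.0]]
{'t': 0.1, 'joints': array([-1.24258886e+00,  4.91491380e-01,  1.55940177e+00,  6.63233263e-06,
        1.09169994e+00, -1.05599720e-01]), 'qvel': array([-0.00180912, -0.00044962, -0.00184485,  0.00026503, -0.00088884,
       -0.00073972]), 'tau': array([ 3.40350431e-03, -6.13619971e+01, -2.58606488e+01,  6.94190478e-02,
        4.70173988e-02, -7.07363802e-05]), 'eef_pos': array([ 262.68031632, -566.96018049,  291.7204865 ]), 'tcp_rot': array([-3.14059841e+00, -1.11298984e-04,  4.33804068e-01]), 'ft_force': array([0.0511424 , 0.08621723, 0.76268146]), 'moment': array([0.00411815, 0.02010419, 0.01979943]), 'grip_force': 0.0, 'opening': 0.999948739870197}
```

View pics/side0.png

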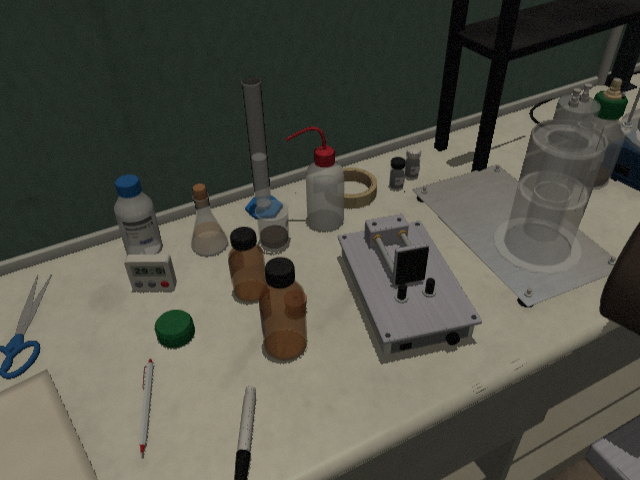

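View pics/top0.png

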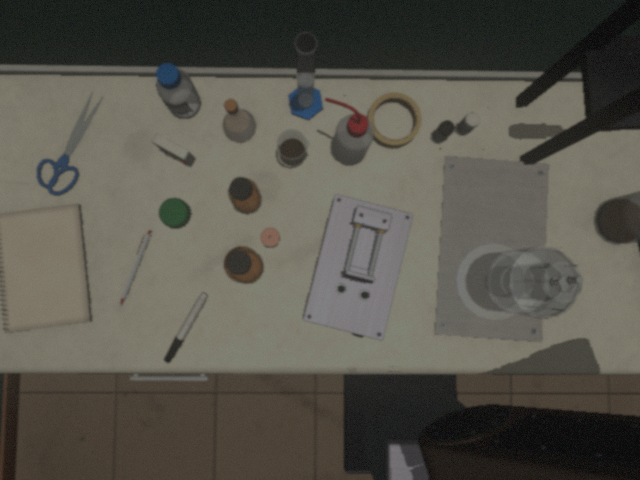

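The top picture shows two amber bottles, with caps near (243,188) and (239,258). The shaker deck has corners at about (337,196), (411,213), (381,337) and (304,321), and the posts are at (341,288) and (364,295). In the side view the farther bottle, cap at (242,238), looks shorter. I'll measure both.

```bash
python3 - <<'E'
from h import *
d=np.load('top0.npz'); W=d['W']; col=d['color'].astype(int)
def px(u,v,z):
    r=np.array([(u-d['cx'])/d['f'],(v-d['cy'])/d['f'],1])@d['R']; o=-d['R'].T@d['t']
    return o+r*(z-o[2])/r[2]
for n,(u,v) in dict(A=(243,188),B=(239,258)).items():
    p=W[v-14:v+15,u-14:u+15].reshape(-1,3); zt=np.nanpercentile(p[:,2],90)
    q=p[abs(p[:,2]-zt)<5]; (a,b),r=cv2.minEnclosingCircle(q[:,:2].astype(np.float32))
    print(n,'top z',zt,'mean',q.mean(0),len(q),'circ',a,b,r)
# deck: pixels at z~45
m=(abs(W[...,2]-45)<6); m[:, :290]=0; m[:,425:]=0; m[:180]=0; m[345:]=0
n,l,s,c=cv2.connectedComponentsWithStats(m.astype(np.uint8)); i=1+np.argmax(s[1:,4])
q=W[l==i]; print('deck',len(q),cv2.minAreaRect(q[:,:2].astype(np.float32)),np.median(q[:,2]))
for u,v in [(337,196),(411,213),(381,337),(304,321)]: print('corner',px(u,v,45)[:2])
for u,v in [(341,288),(364,295)]: print('post',px(u,v,70)[:2],W[v,u])
s=np.load('side0.npz'); W2=s['W']
for n,(u,v) in dict(A=(242,238),B=(280,272)).items():
    p=W2[v-13:v+14,u-16:u+17].reshape(-1,3); print('side',n,np.nanmax(p[:,2]),np.nanmedian(p,0))
p=W2[240:285,392:432].reshape(-1,3);print('jaw',np.nanmedian(p,0))
c=[cv2.resize(d['color'][170:350,200:440],None,fx=3,fy=3,interpolation=2)]
cv2.imwrite('pics/c1.png',c[0][:,:,::-1])
E
```

```text
A top z 116.46512209533903 mean [581.33478013 411.12145639 115.21292818] 393 circ 581.4953002929688 411.37860107421875 18.272619247436523
B top z 151.69987158523588 mean [462.1710907  408.43442574 150.43937963] 416 circ 462.11474609375 408.6620788574219 18.17513656616211
deck 8215 ((459.3077392578125, 215.98963928222656), (140.4666290283203, 224.37286376953125), 75.76998138427734) 45.80881605487729
corner [580.04278765 253.47676589]
corner [551.15678595 125.5115551 ]
corner [339.32050106 178.96106127]
corner [365.98244725 309.52050895]
post [422.18578269 248.47051616] [422.19767149 248.52506071  70.78074862]
post [410.7422188  210.33973203] [410.77512406 210.47160375  71.16242497]
side A 117.01620454257191 [581.01598851 406.63848174 105.05897487]
side B 152.46285758820088 [456.00994431 409.56287238 147.04404564]
jaw [439.8317019  215.16936119  71.96385044]
```

View pics/c1.png

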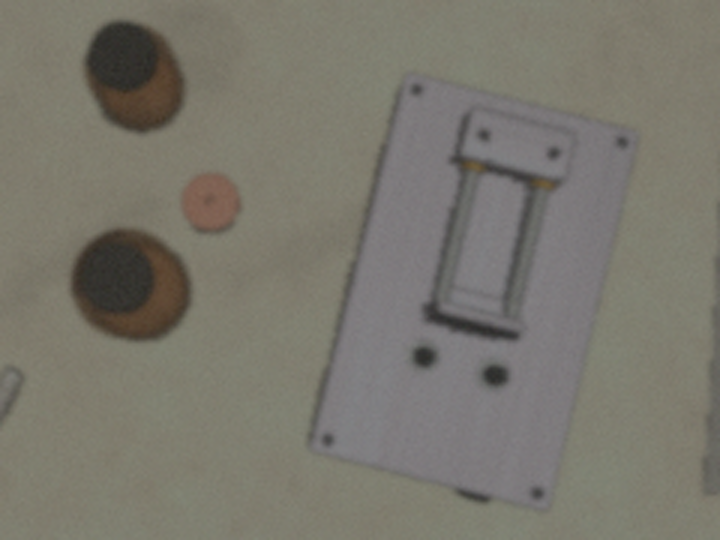

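Bottle A is the short one (top at z = 115, x/y about 581, 411). B is the tall one at z = 150. Next I'll refine the shaker pose, check what stands along the path and plan the first leg.

```bash
cat >> h.py <<'E'
from scipy.spatial.transform import Rotation as Ro
def plan(wps, n, p=None, r=None):
    """wps: list of (x,y,z,yawdeg); n rows per leg. prints rows in tool units"""
    s=env.state(); p=np.array(s['eef_pos']) if p is None else p
    R=Ro.from_euler('xyz',s['tcp_rot'])
    for w,k in zip(wps,n):
        T=Ro.from_euler('xyz',[180,0,w[3]],degrees=True); q=np.array(w[:3])
        # always turn through positive world yaw if far
        dv=(R.inv()*T).as_rotvec(); out=[]
        p0=p.copy()
        for i in range(k):
            sh=R.inv().apply((q-p0)/k)/60; tu=np.degrees(dv/k)/10
            out.append(' '.join('%.2f'%x for x in [*sh,*tu])); R=R*Ro.from_rotvec(dv/k)
        p=q; R=T
        print('; '.join(out))
def st():
    s=env.state(); print(round(s['t'],2),s['eef_pos'].round(1),np.degrees(s['tcp_rot']).round(1),s['ft_force'].round(1),round(s['opening'],3),round(s['grip_force'],1))
E
python3 - <<'E'
from h import *
d=np.load('top0.npz'); W=d['W']; s=np.load('side0.npz')
m=(abs(W[...,2]-45)<6); m[:, :290]=0; m[:,425:]=0; m[:180]=0; m[345:]=0
n,l,S,c=cv2.connectedComponentsWithStats(m.astype(np.uint8)); i=1+np.argmax(S[1:,4])
cn=max(cv2.findContours((l==i).astype(np.uint8),0,1)[0],key=len)[:,0]; q=W[cn[:,1],cn[:,0],:2]
C=np.array([459.3,216]);
def loc(P,C,yaw): a=np.radians(yaw); return (P-C)@np.array([[np.cos(a),-np.sin(a)],[np.sin(a),np.cos(a)]])
L=loc(q,C,-14.2)
for ax,sg in((0,1),(0,-1),(1,1),(1,-1)):
    h=(112,70)[ax]; o=1-ax; k=(abs(L[:,ax]*sg-h)<6)&(abs(L[:,o])<(112,70)[o]-8)
    f=np.polyfit(L[k,o],L[k,ax],1); print('edge',ax,sg,f[1],np.degrees(np.arctan(f[0])),k.sum())
for nm,X in(('top',W),('side',s['W'])):
    P=X.reshape(-1,3); P=P[~np.isnan(P[:,0])]; l=loc(P[:,:2],C,-14.2)
    for y in(1,-1):
        k=(abs(l[:,0]+44.5)<9)&(abs(l[:,1]-20.6*y)<10)&(P[:,2]>58)&(P[:,2]<76); print(nm,'post',y,l[k].mean(0),k.sum())
    k=(abs(l[:,0]+22)<15)&(abs(l[:,1])<30)&(P[:,2]>80)&(P[:,2]<125); print('jaw',np.percentile(l[k],[3,50,97],axis=0).round(1).tolist(),P[k,2].max())
    for z in(200,300,400):
        k=(P[:,2]>z)&(P[:,0]>50)&(P[:,0]<760)&(P[:,1]>-750); print(nm,'>',z,k.sum(),*(np.percentile(P[k],[0,10,50,90,100],axis=0).round().tolist() if k.any() else []))
plan([(330,-480,500,60),(450,0,500,113),(581,411,300,165.8)],[5,10,10])
E
```

```text
edge 0 1 110.71590763205415 -0.2313830411171897 71
edge 0 -1 -111.1810572828336 0.05751951744201862 71
edge 1 1 69.45757719243048 -0.02483696398760845 118
edge 1 -1 -68.69355284690057 -0.005676233018760231 119
top post 1 [-44.80556232  21.27969003] 42
top post -1 [-44.82309159 -19.64595361] 45
jaw [[-24.2, -20.9], [-19.0, 1.7], [-13.6, 23.2]] 116.54898508887797
top > 200 24346 [165.0, -159.0, 200.0] [225.0, -99.0, 212.0] [269.0, 2.0, 268.0] [728.0, 105.0, 396.0] [760.0, 324.0, 467.0]
top > 300 9545 [199.0, -103.0, 300.0] [231.0, -58.0, 312.0] [258.0, 20.0, 359.0] [283.0, 78.0, 426.0] [760.0, 106.0, 467.0]
top > 400 2206 [236.0, -32.0, 400.0] [247.0, -10.0, 404.0] [259.0, 15.0, 422.0] [269.0, 41.0, 448.0] [277.0, 53.0, 467.0]
side post 1 [-46.79448984  22.32955354] 91
side post -1 [-46.51704491 -18.72964489] 90
jaw [[-25.2, -19.9], [-23.0, 2.8], [-14.7, 24.1]] 115.37604203895943
side > 200 13539 [180.0, -483.0, 200.0] [217.0, -341.0, 209.0] [649.0, -82.0, 243.0] [746.0, 139.0, 266.0] [760.0, 325.0, 330.0]
side > 300 333 [643.0, -105.0, 300.0] [645.0, -99.0, 303.0] [647.0, -85.0, 314.0
[... 192 characters left out ...]
.00 -0.70; 0.37 0.00 -0.69 -0.00 -0.00 -0.70
0.79 -0.23 -0.00 -0.00 0.00 -0.53; 0.81 -0.15 -0.00 -0.00 0.00 -0.53; 0.82 -0.08 -0.00 -0.00 0.00 -0.53; 0.82 -0.00 -0.00 -0.00 0.00 -0.53; 0.82 0.08 0.00 -0.00 0.00 -0.53; 0.81 0.15 0.00 -0.00 0.00 -0.53; 0.79 0.23 0.00 -0.00 0.00 -0.53; 0.77 0.30 0.00 -0.00 0.00 -0.53; 0.74 0.37 0.00 -0.00 0.00 -0.53; 0.70 0.43 0.00 -0.00 0.00 -0.53
0.55 0.47 0.33 0.00 0.00 -0.53; 0.50 0.52 0.33 0.00 0.00 -0.53; 0.45 0.56 0.33 0.00 0.00 -0.53; 0.40 0.60 0.33 0.00 0.00 -0.53; 0.34 0.63 0.33 0.00 0.00 -0.53; 0.28 0.66 0.33 0.00 0.00 -0.53; 0.22 0.69 0.33 0.00 0.00 -0.53; 0.15 0.70 0.33 0.00 0.00 -0.53; 0.09 0.71 0.33 0.00 0.00 -0.53; 0.02 0.72 0.33 0.00 0.00 -0.53
```

Emit:
send_rows:
  series: "0.33 -0.17 -0.69 0 0 -0.7; 0.34 -0.13 -0.69 0 0 -0.7; 0.36 -0.09 -0.69 0 0 -0.7; 0.36 -0.04 -0.69 0 0 -0.7; 0.37 0 -0.69 0 0 -0.7"
  fingers: 1

```text
t: 0.72
eef_pos: [330.1, -478.7, 500.4]
tcp_rot: [-3.141, -0.0, 1.049]
ft_force: [0.2, 0.2, 1.1]
opening: 0.997
grip_force: 0.0
```

Emit:
send_rows:
  series: "0.79 -0.23 0 0 0 -0.53; 0.81 -0.15 0 0 0 -0.53; 0.82 -0.08 0 0 0 -0.53; 0.82 0 0 0 0 -0.53; 0.82 0.08 0 0 0 -0.53"

```text
t: 1.35
eef_pos: [390.4, -238.6, 499.1]
tcp_rot: [-3.141, -0.0, 1.51]
ft_force: [1.6, 0.2, 0.8]
opening: 1.001
grip_force: 0.0
```

Emit:
send_rows:
  series: "0.81 0.15 0 0 0 -0.53; 0.79 0.23 0 0 0 -0.53; 0.77 0.3 0 0 0 -0.53; 0.74 0.37 0 0 0 -0.53; 0.7 0.43 0 0 0 -0.53"

```text
t: 1.98
eef_pos: [451.3, 1.1, 499.1]
tcp_rot: [-3.141, 0.0, 1.973]
ft_force: [0.0, -1.3, 0.7]
opening: 0.998
grip_force: 0.0
```

```bash
python3 -c "
from h import *
st(); plan([(581,411,300,165.8)],[10])"
```

```text
1.98 [451.3   1.1 499.1] [-180.    0.  113.] [ 0.  -1.3  0.7] 0.998 0.0
0.54 0.47 0.33 -0.00 -0.00 -0.53; 0.50 0.51 0.33 -0.00 -0.00 -0.53; 0.45 0.56 0.33 -0.00 -0.00 -0.53; 0.40 0.60 0.33 -0.00 -0.00 -0.53; 0.34 0.63 0.33 -0.00 -0.00 -0.53; 0.28 0.66 0.33 -0.00 -0.00 -0.53; 0.22 0.68 0.33 -0.00 -0.00 -0.53; 0.15 0.70 0.33 -0.00 -0.00 -0.53; 0.09 0.71 0.33 -0.00 -0.00 -0.53; 0.02 0.72 0.33 -0.00 -0.00 -0.53
```

Tracking is accurate, so I'll continue.

Emit:
send_rows:
  series: "0.54 0.47 0.33 0 0 -0.53; 0.5 0.51 0.33 0 0 -0.53; 0.45 0.56 0.33 0 0 -0.53; 0.4 0.6 0.33 0 0 -0.53; 0.34 0.63 0.33 0 0 -0.53"

```text
t: 2.6
eef_pos: [516.9, 205.9, 399.3]
tcp_rot: [-3.141, -0.0, 2.435]
ft_force: [0.7, -0.5, -0.2]
opening: 0.996
grip_force: 0.0
```

Emit:
send_rows:
  series: "0.28 0.66 0.33 0 0 -0.53; 0.22 0.68 0.33 0 0 -0.53; 0.15 0.7 0.33 0 0 -0.53; 0.09 0.71 0.33 0 0 -0.53; 0.02 0.72 0.33 0 0 -0.53"

```text
t: 3.22
eef_pos: [582.2, 410.6, 300.1]
tcp_rot: [-3.141, -0.0, 2.898]
ft_force: [1.1, -0.7, 0.2]
opening: 1.0
grip_force: 0.0
```

```bash
python3 -c "
from h import *
st(); plan([(581.4,411.2,220,165.8)],[2])
c=cam('side'); save(c,'side1.png')
s=np.load('side0.npz');d=np.load('top0.npz')
for X in (s['W'],d['W']):
  P=X.reshape(-1,3); D=P[:,:2]-[581.4,411.2]; a=np.radians(-14.2); l=D@np.array([[np.cos(a),-np.sin(a)],[np.sin(a),np.cos(a)]])
  k=(abs(l[:,0])<45)&(abs(l[:,1])<100)&(P[:,2]>25); k&=~(np.hypot(*l.T)<32); print(k.sum(), l[k].round()[:5], P[k,2].max() if k.any() else 0)"
```

```text
3.23 [582.2 410.6 300.1] [-180.   -0.  166.] [ 1.1 -0.7  0.2] 1.0 0.0
0.01 0.00 0.67 -0.00 -0.00 0.01; 0.01 0.00 0.67 -0.00 -0.00 0.01
2 [[-43.  99.]
 [-45.  99.]] 25.965003007632003
18 [[-42. 100.]
 [-41.  99.]
 [-44. 100.]
 [-43.  98.]
 [-45.  98.]] 31.79985241084056
```

View pics/side1.png

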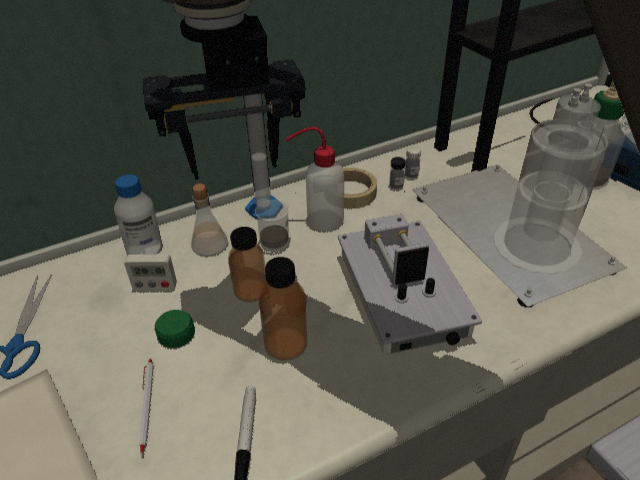

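The fingers straddle the short bottle (cap at 243,238) and the way down is clear. Descending to TCP z ≈ 119.

Emit:
send_rows:
  series: "0.02 0 0.67 0 0 0.02; 0 0 0.67 0 0 0; 0 0 0.67 0 0 0; 0 0 0.6 0 0 0; 0 0 0.4 0 0 0"

```text
t: 3.9
eef_pos: [580.3, 409.2, 118.3]
tcp_rot: [-3.14, -0.002, 2.891]
ft_force: [0.3, -0.4, 0.9]
opening: 0.998
grip_force: 0.0
```

Emit:
send_rows:
  series: "0 0 0 0 0 0; 0 0 0 0 0 0; 0 0 0 0 0 0; 0 0 0 0 0 0; 0 0 0 0 0 0"
  fingers: 0

```text
t: 4.53
eef_pos: [581.1, 409.9, 121.4]
tcp_rot: [3.14, 0.001, 2.891]
ft_force: [0.1, 0.9, 0.4]
opening: 0.538
grip_force: 30.0
```

Emit:
send_rows:
  series: "0 0 -0.2 0 0 0; 0 0 -0.6 0 0 0; 0 0 -0.8 0 0 0; 0 0 -0.8 0 0 0; 0 0 -0.6 0 0 0"

```text
t: 5.15
eef_pos: [580.6, 409.4, 303.3]
tcp_rot: [3.141, 0.001, 2.891]
ft_force: [0.6, -0.5, -3.0]
opening: 0.534
grip_force: 29.9
```

```bash
python3 -c "
from h import *
st(); plan([(398.7,232.4,300,165.8),(398.7,232.4,203,165.8)],[10,5])"
```

```text
5.15 [580.6 409.4 303.3] [1.800e+02 1.000e-01 1.657e+02] [ 0.6 -0.5 -3. ] 0.534 29.9
0.22 -0.36 0.01 0.00 0.00 -0.00; 0.22 -0.36 0.01 0.00 0.00 -0.00; 0.22 -0.36 0.01 0.00 0.00 -0.00; 0.22 -0.36 0.01 0.00 0.00 -0.00; 0.22 -0.36 0.01 0.00 0.00 -0.00; 0.22 -0.36 0.01 0.00 0.00 -0.00; 0.22 -0.36 0.01 0.00 0.00 -0.00; 0.22 -0.36 0.01 0.00 0.00 -0.00; 0.22 -0.36 0.01 0.00 0.00 -0.00; 0.22 -0.36 0.01 0.00 0.00 -0.00
0.00 -0.00 0.32 0.00 0.00 0.00; 0.00 -0.00 0.32 0.00 0.00 0.00; 0.00 -0.00 0.32 0.00 0.00 0.00; 0.00 -0.00 0.32 0.00 0.00 0.00; 0.00 -0.00 0.32 0.00 0.00 0.00
```

Emit:
send_rows:
  series: "0.22 -0.36 0.01 0 0 0; 0.22 -0.36 0.01 0 0 0; 0.22 -0.36 0.01 0 0 0; 0.22 -0.36 0.01 0 0 0; 0.22 -0.36 0.01 0 0 0"

```text
t: 5.78
eef_pos: [489.2, 320.5, 297.9]
tcp_rot: [-3.141, -0.0, 2.891]
ft_force: [0.1, -0.4, -4.1]
opening: 0.535
grip_force: 29.9
```

Emit:
send_rows:
  series: "0.22 -0.36 0 0 0 0; 0.22 -0.36 0 0 0 0; 0.22 -0.36 0 0 0 0; 0.22 -0.36 0 0 0 0; 0.22 -0.36 0 0 0 0"

```text
t: 6.4
eef_pos: [398.5, 232.3, 298.1]
tcp_rot: [-3.141, 0.0, 2.891]
ft_force: [-0.2, 0.2, -3.7]
opening: 0.537
grip_force: 29.9
```

Emit:
send_rows:
  series: "0 0 0.25 0 0 0; 0 0 0.25 0 0 0; 0 0 0.25 0 0 0; 0 0 0.2 0 0 0; 0 0 0 0 0 0"

```text
t: 7.02
eef_pos: [399.2, 232.9, 240.2]
tcp_rot: [-3.141, -0.001, 2.891]
ft_force: [-0.1, -0.1, -3.3]
opening: 0.534
grip_force: 29.9
```

```bash
python3 -c "
from h import *
st()
c=cam('side'); d=cam('top'); np.savez('t2.npz',W=cloud(d)); np.savez('s2.npz',W=cloud(c))
a=cv2.resize(c['color'][130:380,200:520],None,fx=2.5,fy=2.4); cv2.imwrite('pics/s2.png',a[:,:,::-1]); st()"
```

```text
7.03 [399.2 232.9 240.2] [-1.799e+02 -1.000e-01  1.657e+02] [-0.1 -0.1 -3.3] 0.534 29.9
7.12 [399.6 233.  241. ] [180.    0.  165.7] [ 0.6  0.5 -3.7] 0.535 29.9
```

View pics/s2.png

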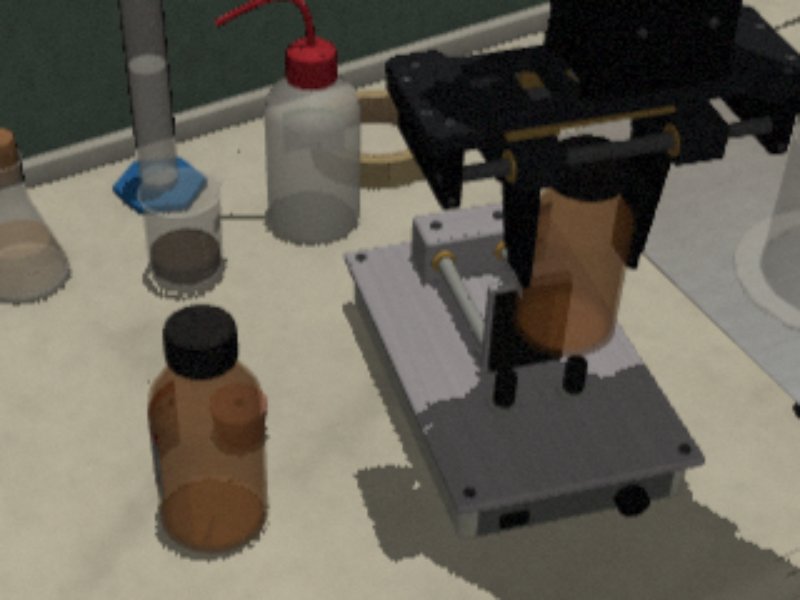

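The bottle is upright in the grip and hangs above the posts (505,385) and (575,375), with the jaw plate behind at (510,325). I'll measure the bottle against the posts with the same camera.

```bash
python3 - <<'E'
from h import *
from scipy.optimize import least_squares as LS
W=np.load('s2.npz')['W'].reshape(-1,3); W=W[~np.isnan(W[:,0])]; W0=np.load('side0.npz')['W'].reshape(-1,3); W0=W0[~np.isnan(W0[:,0])]
a=np.radians(-14.2); M=np.array([[np.cos(a),-np.sin(a)],[np.sin(a),np.cos(a)]]); C=np.array([458.8,217.2])
def fit(P,c0,r,z0,z1,lim):
    l=(P[:,:2]-C)@M; k=(P[:,2]>z0)&(P[:,2]<z1)&(np.hypot(*(l-c0).T)<lim); q=l[k]
    f=LS(lambda c:np.hypot(*(q-c).T)-r,c0,loss='soft_l1',f_scale=1); return f.x.round(2),k.sum(),np.median(abs(f.fun)).round(2)
print('tcp local',(env.state()['eef_pos'][:2]-C)@M)
for z0,z1 in((122,140),(140,155)): print(fit(W,np.array([-60.,0]),26,z0,z1,31))
for y in(1,-1): print(fit(W0,np.array([-44.5,20.6*y]),6,50,66,9))
l=(W[:,:2]-C)@M; k=(np.hypot(l[:,0]+60,l[:,1])<27)&(W[:,2]>100)&(W[:,2]<160); print('low z',np.percentile(W[k,2],[0,1,5]))
E
```

```text
tcp local [-61.30501988   0.82299673]
(array([-63.64,   0.86]), np.int64(373), np.float64(0.42))
(array([-63.26,   0.7 ]), np.int64(369), np.float64(0.5))
(array([-43.28,  20.18]), np.int64(70), np.float64(0.4))
(array([-43.18, -21.07]), np.int64(76), np.float64(0.49))
low z [120.82776565 122.18225314 126.98117796]
```

Emit:
send_rows:
  series: "0 -0.02 0.25 0 0 0; 0 0 0.2 0 0 0; 0 0 0.2 0 0 0; 0 0 0 0 0 0; 0 0 0 0 0 0"

```text
t: 7.75
eef_pos: [399.3, 231.9, 201.8]
tcp_rot: [3.142, 0.0, 2.891]
ft_force: [0.5, -0.4, -3.5]
opening: 0.535
grip_force: 29.9
```

Emit:
send_rows:
  series: "-0.15 0 0 0 0 0; -0.15 0 0 0 0 0; -0.15 0 0 0 0 0; 0 0 0 0 0 0; 0 0 0 0 0 0"

```text
t: 8.38
eef_pos: [425.1, 225.1, 201.5]
tcp_rot: [-3.141, -0.0, 2.891]
ft_force: [-2.7, 2.2, -2.9]
opening: 0.536
grip_force: 29.9
```

Emit:
send_rows:
  series: "-0.15 0 0 0 0 0; -0.1 0 0 0 0 0; -0.06 0 0 0 0 0; 0 0 0 0 0 0; 0 0 0 0 0 0"

```text
t: 9.0
eef_pos: [443.2, 220.5, 201.5]
tcp_rot: [-3.141, -0.0, 2.891]
ft_force: [-3.5, -0.4, -3.2]
opening: 0.539
grip_force: 29.9
```

```bash
python3 -c "
from h import *
st()
a=np.radians(-14.2); M=np.array([[np.cos(a),-np.sin(a)],[np.sin(a),np.cos(a)]]);s=env.state()
print((s['eef_pos'][:2]-[458.8,217.2])@M, s['ft_force'][:2]@M,s['moment'])
c=cam('side'); np.savez('s3.npz',W=cloud(c))
a=cv2.resize(c['color'][180:360,320:500],None,fx=3.3,fy=3.3); cv2.imwrite('pics/s3.png',a[:,:,::-1])"
```

```text
9.0 [443.2 220.5 201.5] [-180.    -0.   165.7] [-3.5 -0.4 -3.2] 0.539 29.9
[-15.97170964  -0.62661385] [-3.31828797 -1.26111648] [0.19631914 0.48124191 0.08364027]
```

View pics/s3.png

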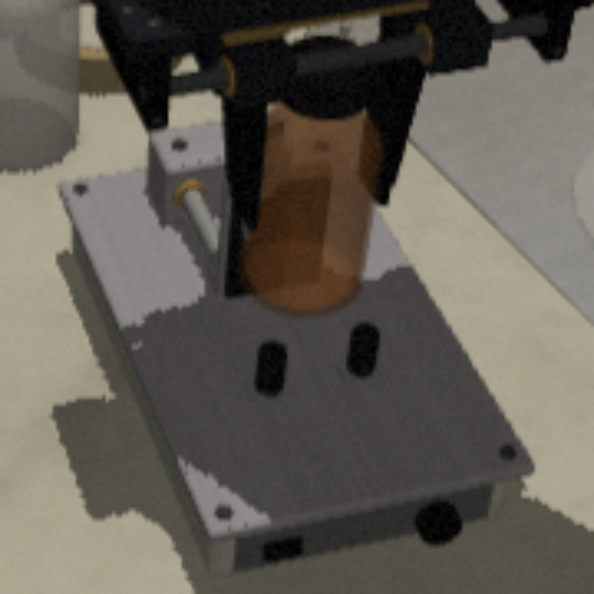

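The bottle (305,230) is upright and has pushed the jaw back. The posts (270,368) and (363,350) are clear in front of it. I'll check its tilt and clearance before lowering.

```bash
cat >> h.py <<'E'
from scipy.optimize import least_squares as LS
a=np.radians(-14.2); M=np.array([[np.cos(a),-np.sin(a)],[np.sin(a),np.cos(a)]]); C=np.array([458.8,217.2])
def fit(P,c0,r,z0,z1,lim):
    l=(P[:,:2]-C)@M; k=(P[:,2]>z0)&(P[:,2]<z1)&(np.hypot(*(l-c0).T)<lim); q=l[k]
    if len(q)<10: return 'few'
    f=LS(lambda c:np.hypot(*(q-c).T)-r,c0,loss='soft_l1',f_scale=1); return f.x.round(2),k.sum(),np.median(abs(f.fun)).round(2)
E
python3 - <<'E'
from h import *
W=np.load('s3.npz')['W'].reshape(-1,3); W=W[~np.isnan(W[:,0])]
for z0,z1 in((83,95),(95,107),(107,120)): print(fit(W,np.array([-17.,-0.6]),26,z0,z1,30))
for y in(1,-1): print(fit(W,np.array([-43.2,20.6*y]),6,50,66,9))
E
```

```text
(array([-18.31,  -0.32]), np.int64(202), np.float64(0.48))
(array([-18.1 ,  -0.37]), np.int64(255), np.float64(0.52))
(array([-17.69,  -0.7 ]), np.int64(275), np.float64(0.6))
(array([-43.27,  19.81]), np.int64(71), np.float64(0.47))
(array([-43.28, -21.21]), np.int64(72), np.float64(0.58))
```

Emit:
send_rows:
  series: "-0.05 0 0 0 0 0; 0 0 0.15 0 0 0; 0 0 0.2 0 0 0; 0 0 0.13 0 0 0; 0 0 0 0 0 0"

```text
t: 9.68
eef_pos: [445.9, 219.7, 171.8]
tcp_rot: [-3.14, -0.002, 2.891]
ft_force: [-3.5, 1.1, -5.6]
opening: 0.536
grip_force: 29.9
```

Emit:
send_rows:
  series: "0 0 0.03 0 0 0; 0 0 0.03 0 0 0; 0 0 0 0 0 0; 0 0 0 0 0 0"

```text
t: 10.18
eef_pos: [446.3, 219.8, 169.3]
tcp_rot: [3.141, 0.0, 2.891]
ft_force: [-2.3, 1.8, -2.7]
opening: 0.531
grip_force: 29.9
```

Emit:
send_rows:
  series: "0 0 0.02 0 0 0; 0 0 0 0 0 0; 0 0 0 0 0 0"

```text
t: 10.55
eef_pos: [446.2, 219.8, 168.0]
tcp_rot: [-3.142, 0.0, 2.891]
ft_force: [-3.3, 1.5, -2.3]
opening: 0.536
grip_force: 29.9
```

Emit:
send_rows:
  series: "0 0 0.02 0 0 0; 0 0 0 0 0 0; 0 0 0 0 0 0"

```text
t: 10.92
eef_pos: [446.2, 219.8, 166.8]
tcp_rot: [-3.141, -0.0, 2.891]
ft_force: [-2.6, 0.6, -2.4]
opening: 0.535
grip_force: 29.9
```

Emit:
send_rows:
  series: "0 0 0.02 0 0 0; 0 0 0 0 0 0; 0 0 0 0 0 0"

```text
t: 11.3
eef_pos: [446.5, 219.8, 166.2]
tcp_rot: [3.141, 0.001, 2.891]
ft_force: [-3.8, -0.6, 7.5]
opening: 0.535
grip_force: 29.9
```

It touched the deck at TCP z = 166.2, where the vertical force jumped by about 10 N. Now I'll ease the bottle back against the posts.

Emit:
send_rows:
  series: "0.02 0 -0.01 0 0 0; 0.02 0 0 0 0 0; 0 0 0 0 0 0; 0 0 0 0 0 0"

```text
t: 11.8
eef_pos: [444.2, 220.4, 166.3]
tcp_rot: [3.141, 0.001, 2.891]
ft_force: [-0.1, -0.9, 1.9]
opening: 0.535
grip_force: 29.9
```

Emit:
send_rows:
  series: "0.02 0 0 0 0 0; 0 0 0 0 0 0; 0 0 0 0 0 0"

```text
t: 12.18
eef_pos: [443.0, 220.7, 166.3]
tcp_rot: [3.141, 0.001, 2.891]
ft_force: [0.7, -0.8, 1.6]
opening: 0.536
grip_force: 29.9
```

```bash
python3 - <<'E'
from h import *
st(); print(env.state()['ft_force'][:2]@M)
W=cloud(cam('side')).reshape(-1,3); W=W[~np.isnan(W[:,0])]
for z0,z1 in((50,66),(66,76),(76,85)): print(fit(W,np.array([-18.,-0.6]),26,z0,z1,28))
E
```

```text
12.18 [443.  220.7 166.3] [180.    0.  165.7] [ 0.7 -0.8  1.6] 0.536 29.9
[ 0.88245543 -0.63036686]
(array([-17.67,  -0.08]), np.int64(207), np.float64(0.47))
(array([-17.58,  -0.4 ]), np.int64(199), np.float64(0.52))
(array([-17.29,  -0.53]), np.int64(173), np.float64(0.5))
```

Emit:
send_rows:
  series: "0.02 0 0 0 0 0; 0 0 0 0 0 0; 0 0 0 0 0 0"

```text
t: 12.6
eef_pos: [441.8, 221.1, 166.4]
tcp_rot: [3.141, 0.001, 2.891]
ft_force: [2.8, -0.1, 5.9]
opening: 0.535
grip_force: 29.9
```

Emit:
send_rows:
  series: "0.01 0 0 0 0 0; 0 0 0 0 0 0; 0 0 0 0 0 0"

```text
t: 12.98
eef_pos: [441.4, 221.2, 166.4]
tcp_rot: [3.141, 0.001, 2.891]
ft_force: [2.4, -1.0, 5.7]
opening: 0.536
grip_force: 29.9
```

The force in x has turned positive, so the bottle touches the posts. Releasing now.

Emit:
send_rows:
  series: "0 0 0 0 0 0; 0 0 0 0 0 0; 0 0 0 0 0 0; 0 0 0 0 0 0; 0 0 0 0 0 0"
  fingers: 1

```text
t: 13.6
eef_pos: [441.0, 221.1, 166.1]
tcp_rot: [-3.141, -0.0, 2.891]
ft_force: [-0.3, 0.1, 0.8]
opening: 0.977
grip_force: 0.0
```

Emit:
send_rows:
  series: "0 0 -0.15 0 0 0; 0 0 -0.4 0 0 0; 0 0 -0.7 0 0 0; 0 0 -0.8 0 0 0; 0 0 -0.8 0 0 0"

```text
t: 14.22
eef_pos: [440.6, 221.0, 339.5]
tcp_rot: [3.141, 0.0, 2.891]
ft_force: [0.7, 0.5, -0.6]
opening: 1.001
grip_force: 0.0
```

```bash
python3 - <<'E'
from h import *
st(); c=cam('side'); W=cloud(c).reshape(-1,3); W=W[~np.isnan(W[:,0])]
for z0,z1 in((50,66),(72,84),(84,96),(96,110)): print(fit(W,np.array([-19.,-0.6]),26,z0,z1,28))
for z0,z1 in((143,150),(150,157)): print('cap',fit(W,np.array([-19.,-0.6]),18,z0,z1,22))
l=(W[:,:2]-C)@M; k=np.hypot(l[:,0]+19,l[:,1])<17; k&=W[:,2]<200; print('top',W[k,2].max(), np.percentile(W[k,2],98))
a=cv2.resize(c['color'][130:370,200:500],None,fx=2.5,fy=2.5); cv2.imwrite('pics/s4.png',a[:,:,::-1])
E
```

```text
14.22 [440.6 221.  339.5] [180.    0.  165.7] [ 0.7  0.5 -0.6] 1.001 0.0
(array([-18.77,  -0.05]), np.int64(213), np.float64(0.49))
(array([-18.76,  -0.26]), np.int64(237), np.float64(0.51))
(array([-18.77,  -0.53]), np.int64(245), np.float64(0.55))
(array([-18.66,  -0.88]), np.int64(287), np.float64(0.5))
cap (array([-18.64,  -2.01]), np.int64(104), np.float64(0.46))
cap (array([-18.72,  -2.17]), np.int64(124), np.float64(0.55))
top 162.87797018901782 162.11745834365271
```

View pics/s4.png

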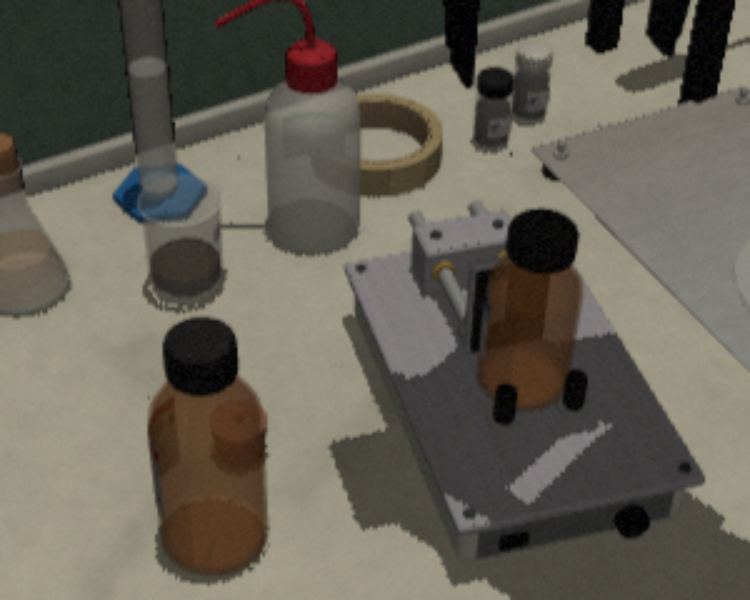

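The short bottle stands upright on the deck at its seat, against both posts (505,403) and (575,390), with the jaw (482,310) behind it. The tall bottle (210,450) hasn't moved. Handing in.

Emit:
send_rows:
  series: "0 0 0 0 0 0; 0 0 0 0 0 0; 0 0 0 0 0 0; 0 0 0 0 0 0"

```text
t: 14.78
eef_pos: [441.0, 221.1, 336.5]
tcp_rot: [-3.141, -0.001, 2.891]
ft_force: [-0.1, 0.7, 0.6]
opening: 0.999
grip_force: 0.0
```

```bash
python3 -c "
from cell import env
print(env.job_done())"
```

```text
the job is handed in; nothing more can be done
None
```

The short amber bottle stands upright on the shaker deck, clamped by the jaw against both posts; the tall bottle was left where it stood, and the job was handed in at about 15 s (no verdict was returned).

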